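Lock a brick sample under its sprung keeper bar

TASK

Make the brick sample stand ready for drilling: pull up the sprung index pin, turn the swivelling stop until its socket squarely faces the fixed stop, and let the pin drop fully home in the hole there. Then take the sprung keeper bar (the one with two upright lugs), squeeze it short, and release it between the two stops so that its end spigots spring fully home into both sockets, with its lugs still pointing up. Leave the loose tools and offcuts lying where they are.

Things in the scene. Friction and masses are not known exactly. Their poses are not given: they have to be found in the camera images.
- jig: brick sample stand, fixed: plywood board 240 (x) x 310 (y) x 12 mm with a flat brick slice (top 42 mm high), a fixed stop at +y, a swivelling stop at -y and, to -x of the latter, a steel arc track (top 26 mm high) with two 14 mm holes. Origin: on the table, midway between the stops; z up. The stops' faces are at y = -85 and +85 mm (170 mm apart), 48 mm wide, tops 95 mm above the table
- socket_fixed (a point): centre of the bottom of the fixed stop's blind socket: 20 x 20 mm square, 9 mm deep, opening to the jig's -y; 75 mm above the table, at jig x = 0, y = +94 mm
- socket_swivel (a point): the same point of the like socket in the swivelling stop (20 x 20 mm, 9 mm deep, 75 mm above the table, bottom 16 mm from the pivot axis). In the working position it is at jig x = 0, y = -94 mm and opens to the jig's +y; the socket bottoms are then 188 mm apart
- pivot (a point): point on the vertical axis about which the swivelling stop turns (jig x = 0, y = -110 mm, height 12 mm)
- swivel (a joint): angle of the swivelling stop, rad, growing anticlockwise from above: 0 to 0.015 in the parked hole where it starts, 0.873 (50 degrees) in the working hole, its index arm then pointing to the jig's -x. An end stop at 0.888 is just past that hole: turned up to the stop and let go, the pin drops in. Light friction (0.6 N at the knob); it stays where left
- knob (a point): centre of the black index knob, an upright cylinder 30 mm across and 26 mm tall on the end of the index arm, 100 mm from the pivot axis; 75 mm above the table when the pin is home. 13 mm are free between knob and the boss under it (top at 48 mm). Pulled straight up, then carried round the arc with the arm
- pin (a joint): lift of the knob and its 10 mm pin, m: 0 home in a hole, up to 0.026; the pin clears the track from 0.012 up. A spring pulls it down with 4 N at 0 and 6.6 N at 0.026
- bar: sprung keeper bar, loose on the table, lugs up: aluminium 26 mm square outer tube with a steel inner tube sliding in it, 192 mm long when free, about 250 g, a 12 mm square spigot 18 mm long at each end. Origin: on its underside, midway between the tips when free; x from the outer tube's tip (-96 mm) to the inner's (+96 mm); its axis is 13 mm above the underside. Either end fits either socket
- bar_slide (a joint): how much the bar is shortened, m: 0 free, 0.034 at the hard stop (158 mm overall); spring force 4 N at 0, 10.8 N at 0.034. In the sockets, tips touching both bottoms, it stands at 0.004
- lug_a (a point): centre of the lug on the outer tube, a steel plate 6 mm along the bar, 24 mm across it, from 26 to 66 mm above the bar's underside (its centre at 46 mm). The lugs' outer faces are 66 mm apart when free and 32 mm when fully squeezed together; squeezing them from outside shortens the bar
- lug_b (a point): centre of the like lug on the inner tube
- tip_a (a point): centre of the end face of the outer tube's spigot
- tip_b (a point): centre of the end face of the inner tube's spigot
- offcut: bystander: plain open aluminium square tube offcut, 180 x 26 x 26 mm, no lugs, lying loose near the bar; origin at the centre of its underside, x along it. Leave it alone
- angle: bystander: small perforated steel angle, 100 mm long, 36 mm wide and high, lying loose between bar and offcut; origin at the centre of its underside, x along it. Leave it alone
- driver: bystander: black-handled screwdriver lying on the table; origin at the centre of its underside. Leave it alone
Not all that is in view belongs to the job. What is shaped like the bar but red or turquoise is not meant.

How it is judged:
By the outcome, as a careful person would: the job done as asked, in the order asked, and still so for the second after the job is handed in, with the robot touching nothing.
It also fails if it takes over 54 s, if anything falls off the work surface, if the arm or the gripper's body presses on something with over 40 N, if the wrist force passes 120 N, or if a joint passes its speed limit or range.

ROBOT

A 6-joint arm with a two-finger parallel gripper is mounted at the origin on the work surface. World frame = base frame: x ahead of the robot, y to its left, z up, the work surface at z = 0. Lengths are in m, angles in rad, forces in N, time in s.
With the tool pointing down it reaches from about 0.35 to 0.85 m from the base axis. Payload 8.1 kg.
Tool frame: the origin (TCP) lies between the finger pads; the fingertips stand 25 mm ahead of it and the grasp point (between the pads) lies 6 mm ahead of it; z points along the fingers, y is the line along which they close (so a half turn about z gives the same grasp; the last joint's range is limited). The gripper opens to 85 mm and grips with 20 to 120 N. Pads are 22 mm wide; open, the fingers measure 114 mm over their backs; the gripper's body (76 mm by 85 mm) begins 54 mm behind the grasp point. The pads swing forward as they close: fully open they stand 13 mm farther back than shut.
Start: joints at [-1.194, 0.13, 1.488, -0, 1.523, -0.085], TCP at [0.267, -0.537, 0.256] pointing down, gripper open.
Joint ranges: [-2.96, 2.96], [-0.89, 2.26], [0.02, 2.5], [-1.34, 4.48], [0, 2.73], [-2.66, 2.66]. Speed limits (rad/s): [2.39, 2.39, 2.79, 3.14, 3.14, 3.14].

INTERFACE

Orientations are given as a rotation vector (axis times angle).
In Python, from plant import * gives the robot as it stands.
- The arm moves only by the tool step_arm, never from a script. Its arguments are lists of equal length, an entry for each row: "translation": the shift along the tool's x, y, z in m, a list of three; "turn": the turn about the tool's z in rad; "hand": the closure, from 0 (fully open) to 1 (shut). In form: {"translation": [[tx, ty, tz], ...], "turn": [turn, ...], "hand": [hand, ...]}. A call has 1 to 20 rows; each row shifts and turns the commanded pose from where the row before left it, along the tool's axes as they then stand; what a row does not reach is not made up. A row lasts 1/10 s, in which the tool goes at most 50 mm and 8.59 degrees, less where a joint would pass 70% of its speed; a pose out of reach is approached as far as the arm can. A call is refused whole if a number of a shift passes 0.05 or a number of a turn 0.15, either way. A call with a gripper value outside its range is refused whole. The fingers move at their own pace and stop on an object; "force" is the grip in N (left out, the last holds). Time passes only in rows, so rows that do not move let the fingers close. It gives the time, the measured TCP pose, the force, the opening and the grip force at its end, in the units of the state.
- state(): the state, without advancing time (a new reading comes with each control period).
- get_image(name): name is "side" or "top"; returns the picture (384x512x3 uint8, red, green, blue); there is no depth.
- camera_model(name): a dict with "fx", "fy", "cx", "cy" (pixels), "k1" (the pictures are not rectified: a ray, as slopes to the right and down, at radius r is drawn at 1 + k1 r^2 times it, then the intrinsics apply), "origin" and "attitude" of the camera in the world. Camera axes: x right, y up, looking along -z (the intrinsics and any distortion apply to the point x, -y, -z); pixel columns grow to the right and rows downward; lengths in m; the calibration is good to about 2 mm. A picture is of the moment at which its call begins. camera_model takes no time and is no camera call.
- hand_in(): hands the job in; it is judged then, once.
Trained networks look in the newest picture that a camera, given by its name, has taken for a name from the list of things; names that differ only in an ending like _2 or _b are one class to them, and where a whole thing is asked for, a point or a joint stands for the part that bears it (a point fixed in the world has none). Each returns a list of dicts, best first, with "p" (0 to 1); they miss things now and then, are a little off and sometimes report something else, mostly with a low value. They report only what shows in the picture. A call takes as long as a camera call. They do not tell look-alikes from the thing itself.
- silhouettes(camera, query): "pixels" (384x512 bool, what is visible of it) and "position" ([column, row] in pixels, amid what is visible of it).
The state is a dict: "clock": time; "q": joint angles; "dq": joint speeds; "joint_efforts": joint torques, N m; "ee_pos": TCP position; "tcp_rot": TCP orientation; "wrist_force": force on the tool from outside, world axes, zero at the start; "wrist_torque": the same for the moment, N m; "opening": finger opening in m; "grip_force": force on a finger pad.
Only numpy, scipy, OpenCV 4.12 (cv2) and the standard library are available. Lean on these libraries where they do the work, as an engineer would, in place of code of your own. Each camera call takes 0.05 s, during which the arm holds its last target. There are 200 camera calls.

## Working session

There is one attempt and no reset: what is moved stays moved. The work goes in short steps, Python scripts to look and compute and a tool call to move; the robot and the scene stay as the last step left them, time stands still between calls to the robot, and variables do not carry over. Pictures are saved under pics/ and viewed, at most 10 in all, crops included, and the job is handed in when it is done.

Besides the shell and the picture viewer there is one more tool, called after "Request:" by a JSON object that holds its "name" and its "arguments", one argument or row to a line. step_arm: Moves the arm, as the interface text tells. Its arguments: {"type":"object","properties":{"translation":{"type":"array","items":{"type":"array","items":{"type":"number"}}},"turn":{"type":"array","items":{"type":"number"}},"hand":{"type":"array","items":{"type":"number"}},"force":{"type":"number"}},"required":["translation","turn","hand"]}

```bash
mkdir -p pics
cat > h.py <<'E'
from plant import *
import numpy as np, cv2
from scipy.spatial.transform import Rotation as R
def cam(n):
    m=camera_model(n); A=np.array(m["attitude"],float)
    Rm=A if A.shape==(3,3) else R.from_rotvec(A).as_matrix()
    return m,Rm,np.array(m["origin"])
def ray(n,px):
    m,Rm,o=cam(n)
    u=(px[0]-m["cx"])/m["fx"];v=(px[1]-m["cy"])/m["fy"]
    d=np.array([u,v]);s=d.copy()
    for _ in range(20): s=d/(1+m["k1"]*(s@s))
    r=Rm@np.array([s[0],-s[1],-1]);return o,r/np.linalg.norm(r)
def at_z(n,px,z):
    o,r=ray(n,px);return o+r*(z-o[2])/r[2]
def proj(n,P):
    m,Rm,o=cam(n);c=Rm.T@(np.array(P)-o);s=np.array([c[0],-c[1]])/-c[2]
    s=s*(1+m["k1"]*(s@s));return np.array([m["cx"]+m["fx"]*s[0],m["cy"]+m["fy"]*s[1]])
def tri(p1,p2):
    a,d=ray("top",p1);b,e=ray("side",p2)
    t=np.linalg.lstsq(np.c_[d,-e],b-a,rcond=None)[0]
    P,Q=a+t[0]*d,b+t[1]*e;return (P+Q)/2,np.linalg.norm(P-Q)
def save(n,f,crop=None,k=1.5):
    im=get_image(n)[:,:,::-1]
    if crop: x0,y0,x1,y1=crop;im=im[y0:y1,x0:x1]
    cv2.imwrite("pics/"+f,cv2.resize(np.ascontiguousarray(im),None,fx=k,fy=k,interpolation=cv2.INTER_CUBIC))
E
python3 - <<'E'
from h import *
np.set_printoptions(precision=4,suppress=True)
for n in("top","side"):
    print(camera_model(n)); save(n,n+"0.png")
    for q in("knob","lug_a","bar","socket_fixed","socket_swivel","offcut","jig"):
        for r in silhouettes(n,q)[:4]: print(n,q,round(r["p"],2),np.round(r["position"],1),r["pixels"].sum())
print(state())
E
```

```text
{'fx': 463.22589363793304, 'fy': 463.22589363793304, 'cx': 248.23609095341, 'cy': 190.47968071336228, 'k1': -0.10390325906406493, 'origin': array([ 0.3028, -0.1226,  1.5599]), 'attitude': array([ 0.0676, -0.1053, -1.5547])}
top knob 0.46 [160. 181.] 64
top lug_a 0.96 [273.5 195.6] 432
top lug_a 0.91 [410.  207.3] 430
top lug_a 0.65 [273.4 234.2] 201
top lug_a 0.61 [279. 251.] 382
top bar 0.85 [278.7 253.7] 356
top bar 0.82 [413.  207.5] 477
top bar 0.8 [273.  196.1] 395
top socket_fixed 0.88 [162.3 172.5] 6429
top socket_swivel 0.84 [188.2 172.7] 710
top offcut 0.64 [281.6 143.9] 459
top jig 0.56 [160.8 169.5] 6556
{'fx': 385.1938485305504, 'fy': 385.1938485305504, 'cx': 263.6114424045607, 'cy': 189.13120544088784, 'k1': -0.04124522703820111, 'origin': array([ 0.1771, -1.1815,  0.9879]), 'attitude': array([ 0.8611, -0.1303, -0.248 ])}
side knob 0.41 [251.  148.3] 40
side lug_a 0.9 [304.9 346.8] 649
side lug_a 0.84 [310.  325.3] 256
side lug_a 0.68 [204.4 237.3] 141
side lug_a 0.59 [267.5 222.7] 279
side bar 0.76 [270.9 220.5] 264
side bar 0.76 [304.7 345.4] 629
side bar 0.44 [206.2 239.6] 207
side bar 0.43 [263.7 206.4] 89
side socket_fixed 0.8 [263.6 160.5] 2173
side socket_swivel 0.56 [268.9 163.8] 533
side offcut 0.76 [316.9 219.4] 471
side jig 0.96 [262.  161.1] 2244
{'clock': 0.8, 'q': array([-1.1944,  0.1304,  1.4881, -0.    ,  1.523 , -0.0854]), 'dq': array([-0.0009, -0.    ,  0.0008,  0.0006,  0.0005, -0.0003]), 'joint_efforts': array([  0.0014, -56.9258, -50.0831,  -0.0001,   0.001 ,  -0.0001]), 'ee_pos': array([ 0.2674, -0.5372,  0.2563]), 'tcp_rot': array([3.0581, 0.7189, 0.    ]), 'wrist_force': array([-0.6021,  0.447 , -0.2912]), 'wrist_torque': array([ 0.0143, -0.0023,  0.0524]), 'grip_force': 0.0, 'opening': 0.08529729157054088}
```

View pics/top0.png

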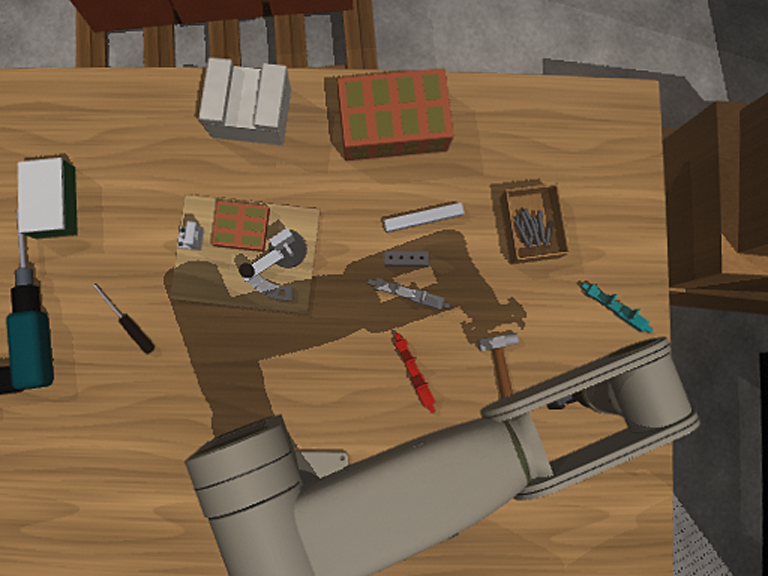

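View pics/side0.png

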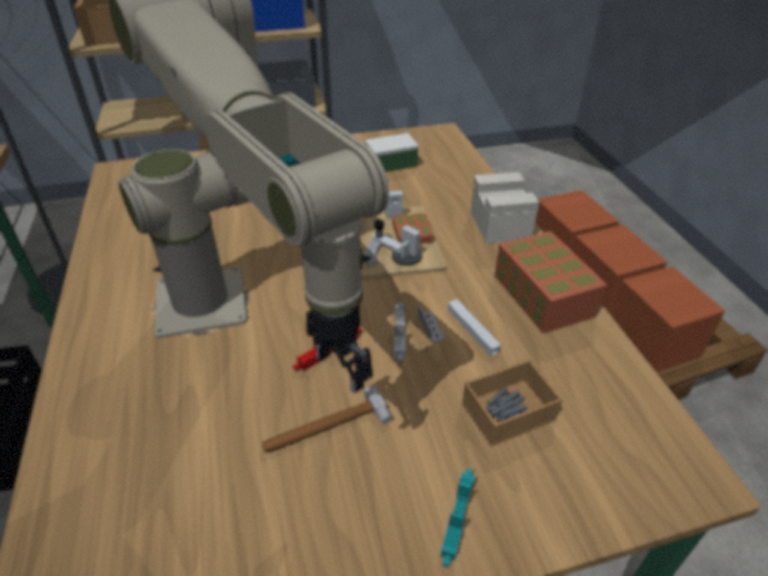

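The candidates for the bar in the top picture are silver (273,196), red (275,247) and turquoise (410,205). Only the silver one fits, since the other two are ruled out by colour. The plain tube at (282,144) has no lugs, so it is the offcut. I'll confirm this in one enlarged crop.

Run:
```python
from h import *
save("top","c1.png",(105,122,305,217),4)
b=silhouettes("top","bar")
for r in b[:4]:
    ys,xs=np.nonzero(r["pixels"]); print(r["p"],r["position"],cv2.minAreaRect(np.c_[xs,ys].astype(np.float32)),at_z("top",r["position"],.013))
```

```text
0.86 [272.6, 195.2] ((272.5688171386719, 195.27066040039062), (55.64970779418945, 9.003567695617676), 16.699243545532227) [ 0.45981056 -0.24088734  0.013     ]
0.74 [277.1, 251.3] ((276.5963134765625, 248.45468139648438), (56.790679931640625, 8.782062530517578), 64.79888153076172) [ 0.27255218 -0.25737107  0.013     ]
0.72 [411.5, 203.8] ((410.9190673828125, 203.66310119628906), (54.90178680419922, 11.588088989257812), 34.508522033691406) [ 0.43736953 -0.71874616  0.013     ]
```

View pics/c1.png

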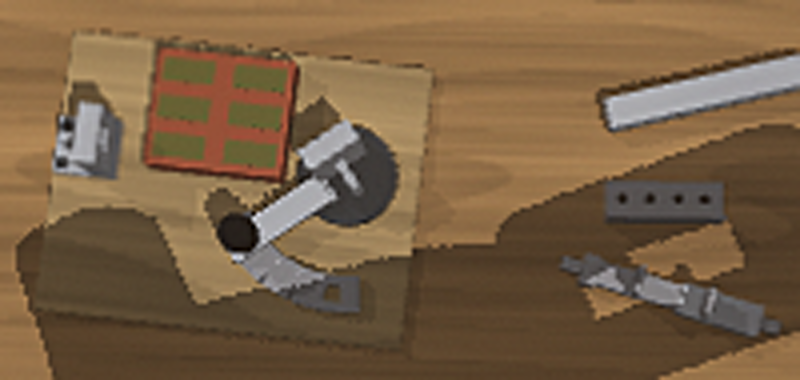

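The crop confirms that the silver bar, tips at crop (565,262)–(775,327), has two lugs and is the one meant. The knob is at (237,233), and the board corners are at (75,32), (433,68), (403,350) and (37,312).

Run:
```python
from h import *
from scipy.optimize import least_squares
np.set_printoptions(precision=4,suppress=True)
o=lambda x,y:np.array([105+x/4,122+y/4])
C=[(75,32),(433,68),(403,350),(37,312)]
loc=np.array([[.12,.155],[.12,-.155],[-.12,-.155],[-.12,.155]])
W=np.array([at_z("top",o(*c),.012)[:2] for c in C])
f=lambda p:(loc@np.array([[np.cos(p[2]),-np.sin(p[2])],[np.sin(p[2]),np.cos(p[2])]]).T+p[:2]-W).ravel()
s=least_squares(f,[.5,.1,0]);print("jig",s.x,"res mm",s.fun*1e3)
x,y,t=s.x
J=lambda a,b:np.array([x+a*np.cos(t)-b*np.sin(t),y+a*np.sin(t)+b*np.cos(t)])
print("pivot",J(0,-.11),"work knob",J(-.1,-.11),"park knob pred",J(-.1*np.cos(np.radians(50)),-.11+.1*np.sin(np.radians(50))))
print("knob meas",at_z("top",o(237,233),.088))
k=silhouettes("top","knob")
for r in k[:3]:print(r["p"],r["position"],r["pixels"].sum(),at_z("top",r["position"],.088))
a,b=at_z("top",o(565,262),.013),at_z("top",o(775,327),.013)
print("bar",a,b,(a+b)/2,np.linalg.norm(a-b),"dir",np.arctan2(*(b-a)[[1,0]]))
from plant import state
M=R.from_rotvec(state()["tcp_rot"]).as_matrix();print(M)
```

```text
jig [ 0.5422  0.1266 -0.0865] res mm [-0.9351  0.6549 -0.6878 -0.8636  0.8882  0.0546  0.7347  0.1541]
pivot [0.5327 0.017 ] work knob [0.4331 0.0256] park knob pred [0.4753 0.0989]
knob meas [0.4949 0.1124 0.088 ]
bar [ 0.4845 -0.1519  0.013 ] [ 0.4323 -0.3293  0.013 ] [ 0.4584 -0.2406  0.013 ] 0.18486926631531808 dir -1.8571290790015347
[[ 0.8952  0.4456 -0.    ]
 [ 0.4456 -0.8952  0.    ]
 [-0.     -0.     -1.    ]]
```

The board need not be centred on the jig origin, so I'll take the jig pose from the stops, the pivot disc and the knob instead, using a larger crop.

Run:
```python
from h import *
save("top","c2.png",(112,138,212,208),8)
```

```text
(no output)
```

View pics/c2.png

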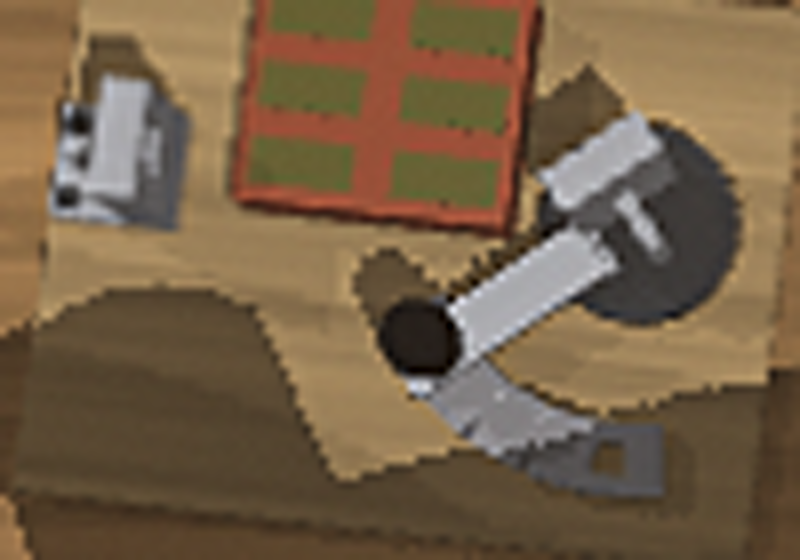

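The enlarged crop gives these points: fixed stop's top edge mid (143,140), pivot disc (640,222), knob (420,337), working hole (608,458) and swivel stop's front edge mid (592,143).

```bash
cat > jig.py <<'E'
from h import *
from scipy.optimize import least_squares
o=lambda x,y:np.array([112+x/8,138+y/8])
g=np.radians(50);u=np.array([np.sin(g),np.cos(g)]) # parked socket dir in jig
F=[((143,140),(0,.085,.095)),((103,75),(.024,.103,.095)),((150,80),(.024,.085,.095)),((135,200),(-.024,.085,.095)),((85,195),(-.024,.103,.095)),
((640,222),(0,-.11,.022)),((420,337),(-.1*np.cos(g),-.11+.1*np.sin(g),.088)),((608,458),(-.1,-.11,.024)),((592,143),(u[0]*.025,-.11+u[1]*.025,.095))]
def J(p,l):
    c,s=np.cos(p[2]),np.sin(p[2]);return np.array([p[0]+c*l[0]-s*l[1],p[1]+s*l[0]+c*l[1],l[2]])
f=lambda p:np.concatenate([(proj("top",J(p,l))-o(*x)) for x,l in F])
s=least_squares(f,[.55,.13,-.08],loss="soft_l1")
E
python3 - <<'E'
from jig import *
np.set_printoptions(precision=4,suppress=True)
p=s.x;print(p);print(f(p).reshape(-1,2))
print("knob",J(p,F[6][1]),"meas",at_z("top",o(420,337),.088),"work",J(p,(-.1,-.11,.075)),"pivot",J(p,(0,-.11,0)))
k=at_z("top",o(420,337),.088)
print(proj("side",J(p,F[6][1])),proj("side",J(p,(0,.085,.095))))
for q in("knob",):print([(r["p"],r["position"]) for r in silhouettes("side",q)])
E
```

```text
[ 0.5641  0.1408 -0.0969]
[[-0.1212  0.0458]
 [ 0.4403  0.2761]
 [ 0.0545  0.2522]
 [-0.1697 -0.1302]
 [ 0.571  -0.1165]
 [ 0.013   0.169 ]
 [-0.6443 -0.5019]
 [ 0.2499  0.0658]
 [-0.3881 -0.0704]]
knob [0.4969 0.1138 0.088 ] meas [0.4953 0.1117 0.088 ] work [0.4539 0.041  0.075 ] pivot [0.5535 0.0313 0.    ]
[251.3256 146.9465] [261.7545 129.4094]
[(0.41, [251.0, 148.3])]
```

Request:
{"name": "step_arm", "arguments": {
  "translation": [
    [0.0275,-0.0267,0],
    [0.0275,-0.0267,0],
    [0.0275,-0.0267,0],
    [0.0275,-0.0267,0],
    [0.0275,-0.0267,0],
    [0.0275,-0.0267,0],
    [0.0275,-0.0267,0],
    [0.0275,-0.0267,0],
    [0.0275,-0.0267,0.01],
    [0.0275,-0.0267,0.01],
    [0.0275,-0.0267,0.01],
    [0.0275,-0.0267,0.01],
    [0.0275,-0.0267,0.01],
    [0.0275,-0.0267,0.01],
    [0.0275,-0.0267,0.01],
    [0.0275,-0.0267,0.01],
    [0.0275,-0.0267,0.01],
    [0.0275,-0.0267,0.01],
    [0,0,0],
    [0,0,0]
  ],
  "turn": [0,0,0,0,0,0,0,0,0,0,0,0,0,0,0,0,0,0,-0.138,0],
  "hand": [0,0,0,0,0,0,0,0,0,0,0,0,0,0,0,0,0,0,0,0],
  "force": 40
}}

```text
clock: 3.05
ee_pos: [0.4961, 0.1147, 0.1557]
tcp_rot: [-2.999, -0.935, 0.002]
wrist_force: [0.5, 0.2, -0.1]
opening: 0.0855
grip_force: 0.0
```

Run:
```python
from jig import *
np.set_printoptions(precision=4,suppress=True)
st=state();M=R.from_rotvec(st["tcp_rot"]).as_matrix();print(st["clock"],st["ee_pos"],M)
save("side","s1.png",(190,90,330,195),5.5)
for t in([.4963,.1127,.075],[.4969,.1138,.075]): print(M.T@(np.array(t)-st["ee_pos"]))
```

```text
3.05 [0.4961 0.1147 0.1557] [[ 0.8227  0.5684 -0.0012]
 [ 0.5684 -0.8227 -0.0002]
 [-0.0011 -0.0005 -1.    ]]
[-0.0009  0.0018  0.0807]
[0.0003 0.0012 0.0807]
```

View pics/s1.png

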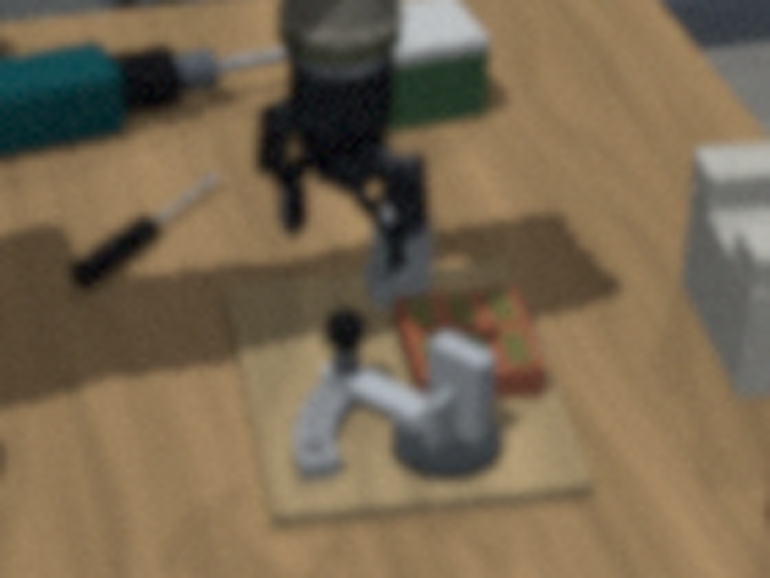

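The side crop shows the knob at (345,325) directly beneath the open fingers, with nothing in the way. I'll go down and grip it.

Request:
{"name": "step_arm", "arguments": {
  "translation": [
    [0,0.0015,0.019],
    [0,0,0.019],
    [0,0,0.019],
    [0,0,0.0195],
    [0,0,0],
    [0,0,0],
    [0,0,0],
    [0,0,0],
    [0,0,0],
    [0,0,0],
    [0,0,0],
    [0,0,0]
  ],
  "turn": [0,0,0,0,0,0,0,0,0,0,0,0],
  "hand": [0,0,0,0,0,1,1,1,1,1,1,1],
  "force": 50
}}

```text
clock: 4.3
ee_pos: [0.4973, 0.1141, 0.0813]
tcp_rot: [-2.999, -0.928, -0.002]
wrist_force: [-6.3, 6.8, 9.1]
opening: 0.0282
grip_force: 49.2
```

Request:
{"name": "step_arm", "arguments": {
  "translation": [
    [0,-0.001,-0.004],
    [0,0,-0.004],
    [0,0,-0.004],
    [0,0,-0.004],
    [0,0,-0.003],
    [0,0,0]
  ],
  "turn": [0,0,0,0,0,0],
  "hand": [1,1,1,1,1,1]
}}

```text
clock: 4.9
ee_pos: [0.4964, 0.1135, 0.0989]
tcp_rot: [-3.001, -0.928, 0.001]
wrist_force: [0.4, 4.3, -5.6]
opening: 0.0284
grip_force: 49.7
```

Request:
{"name": "step_arm", "arguments": {
  "translation": [
    [-0.0087,0.0004,0],
    [-0.0087,0.0004,0],
    [-0.0087,0.0004,0],
    [-0.0087,0.0004,0],
    [-0.0087,0.0004,0],
    [-0.0087,0.0004,0],
    [-0.0087,0.0004,0],
    [-0.0087,0.0004,0],
    [-0.0087,0.0004,0],
    [-0.0087,0.0004,0],
    [0,0,0],
    [0,0,0]
  ],
  "turn": [-0.0873,-0.0873,-0.0873,-0.0873,-0.0873,-0.0873,-0.0873,-0.0873,-0.0873,-0.0873,0,0],
  "hand": [1,1,1,1,1,1,1,1,1,1,1,1]
}}

```text
clock: 6.1
ee_pos: [0.4565, 0.0394, 0.1002]
tcp_rot: [2.325, 2.105, 0.006]
wrist_force: [10.5, -1.3, -6.9]
opening: 0.0285
grip_force: 50.0
```

Run:
```python
from jig import *
np.set_printoptions(precision=4,suppress=True)
st=state();M=R.from_rotvec(st["tcp_rot"]).as_matrix();print(st["clock"],st["ee_pos"],M,st["wrist_force"],M.T@st["wrist_force"])
d=st["ee_pos"]-J(s.x,(0,-.11,0));a=np.degrees(np.arctan2(d[1],d[0]));print(np.hypot(*d[:2]),a,180-5.55)
```

```text
6.1 [0.4565 0.0394 0.1002] [[ 0.0987  0.9951  0.0062]
 [ 0.9951 -0.0987 -0.0014]
 [-0.0007  0.0063 -1.    ]] [10.5248 -1.2758 -6.8809] [-0.2254 10.5557  6.9477]
0.09734054519981997 175.2179339219568 174.45
```

Request:
{"name": "step_arm", "arguments": {
  "translation": [
    [-0.001,0.0013,0],
    [-0.001,0,0],
    [-0.001,0,0],
    [0,0,0]
  ],
  "turn": [0,0,0,0],
  "hand": [1,1,1,1]
}}

```text
clock: 6.5
ee_pos: [0.4565, 0.0389, 0.0997]
tcp_rot: [2.327, 2.109, 0.008]
wrist_force: [7.7, 12.9, -6.3]
opening: 0.0285
grip_force: 50.1
```

Request:
{"name": "step_arm", "arguments": {
  "translation": [
    [0.0025,0.0007,0],
    [0,0,0.004],
    [0,0,0.004],
    [0,0,0.004],
    [0,0,0.004],
    [0,0,0.002],
    [0,0,0]
  ],
  "turn": [0,0,0,0,0,0,0],
  "hand": [1,1,1,1,1,1,1]
}}

```text
clock: 7.2
ee_pos: [0.4566, 0.0394, 0.0814]
tcp_rot: [2.327, 2.109, 0.001]
wrist_force: [3.4, 0.7, -0.4]
opening: 0.0285
grip_force: 50.7
```

The pin is home: TCP z is back to 0.0814 with no residual pull. I'll release, rise and turn towards the bar.

Request:
{"name": "step_arm", "arguments": {
  "translation": [
    [0,0,0],
    [0,0,0],
    [0,0,0],
    [0,0,0],
    [0,0,0],
    [0,0,-0.02],
    [0,0,-0.04],
    [0,0,-0.04],
    [0,0,-0.04],
    [0,0,0],
    [0,0,0],
    [0,0,0],
    [0,0,0],
    [0,0,0],
    [0,0,0],
    [0,0,0],
    [0,0,0],
    [0,0,0],
    [0,0,0]
  ],
  "turn": [0,0,0,0,0,0,0,0,0,-0.1384,-0.1384,-0.1384,-0.1384,-0.1384,-0.1384,-0.1384,-0.1384,-0.1384,-0.1384],
  "hand": [0,0,0,0,0,0,0,0,0,0,0,0,0,0,0,0,0,0,0]
}}

```text
clock: 9.1
ee_pos: [0.4557, 0.0399, 0.2207]
tcp_rot: [-0.437, -3.111, 0.0]
wrist_force: [0.2, 0.9, 0.8]
opening: 0.0852
grip_force: 0.0
```

Run:
```python
from jig import *
np.set_printoptions(precision=4,suppress=True)
st=state();print(st["clock"],st["ee_pos"],R.from_rotvec(st["tcp_rot"]).as_matrix())
a=get_image("side")[85:195,180:320,::-1];b=get_image("top")[185-35:185+35,225:325,::-1]
a=cv2.resize(a,(560,440),interpolation=2);b=cv2.resize(b,(800,560),interpolation=2)
cv2.imwrite("pics/s2.png",a);cv2.imwrite("pics/b2.png",b)
for n in("top","side"):
    for q in("knob","bar","lug_a"):
        for r in silhouettes(n,q)[:3]:
            ys,xs=np.nonzero(r["pixels"]);print(n,q,r["p"],r["position"],cv2.minAreaRect(np.c_[xs,ys].astype(np.float32)))
print("knob exp side",proj("side",J(s.x,(-.1,-.11,.075))))
```

```text
9.1 [0.4557 0.0399 0.2207] [[-0.9613  0.2754 -0.0002]
 [ 0.2754  0.9613 -0.    ]
 [ 0.0002 -0.0001 -1.    ]]
top knob 0.3 [164.9, 148.8] ((163.25741577148438, 169.02984619140625), (92.56830596923828, 70.80107879638672), 6.613461017608643)
top bar 0.79 [412.7, 206.5] ((410.5769348144531, 203.88461303710938), (54.0832633972168, 10.816654205322266), 33.690067291259766)
top bar 0.68 [275.5, 248.3] ((276.2000427246094, 248.40005493164062), (58.13776397705078, 8.944271087646484), 63.43495178222656)
top bar 0.62 [276.1, 197.2] ((272.5688171386719, 195.27066040039062), (55.64970779418945, 9.003567695617676), 16.699243545532227)
top lug_a 0.78 [276.7, 253.5] ((276.56341552734375, 248.47073364257812), (56.782386779785156, 8.311321258544922), 65.224853515625)
top lug_a 0.71 [409.2, 208.4] ((411.0963134765625, 203.6353759765625), (54.644290924072266, 11.894003868103027), 34.592288970947266)
top lug_a 0.54 [258.3, 193.2] ((260.058837890625, 191.26470947265625), (30.802024841308594, 7.761139392852783), 14.03624439239502)
side knob 0.38 [245.2, 162.9] ((246.5, 162.0), (10.0, 7.0), 90.0)
side bar 0.83 [303.2, 345.1] ((304.5000305175781, 344.5), (12.369316101074219, 67.18236541748047), 14.03624439239502)
side bar 0.73 [218.9, 231.1] ((215.6741485595703, 229.5786590576172), (17.595964431762695, 52.46989440917969), 57.9946174621582)
side bar 0.53 [270.1, 223.5] ((266.0, 221.5), (37.0, 8.0), 90.0)
side lug_a 0.89 [301.7, 346.9] ((304.6255187988281, 345.0338134765625), (10.88174819946289, 66.21896362304688), 15.068489074707031)
side lug_a 0.8 [310.5, 323.9] ((309.1764831542969, 327.20587158203125), (10.629592895507812, 31.780315399169922), 12.528807640075684)
side lug_a 0.71 [226.0, 223.1] ((227.11863708496094, 223.11134338378906), (14.559341430664062, 25.01065444946289), 64.98310089111328)
knob exp side [245.3922 161.0237]
```

View pics/s2.png

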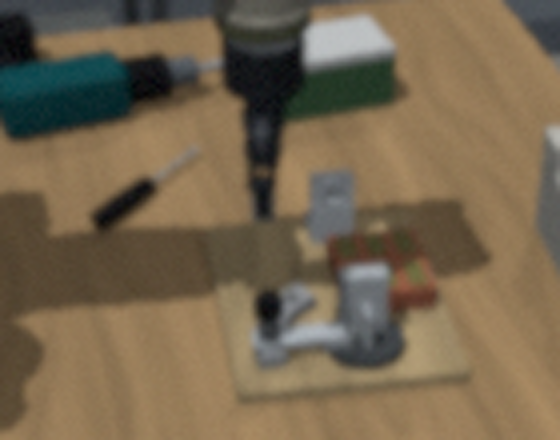

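View pics/b2.png

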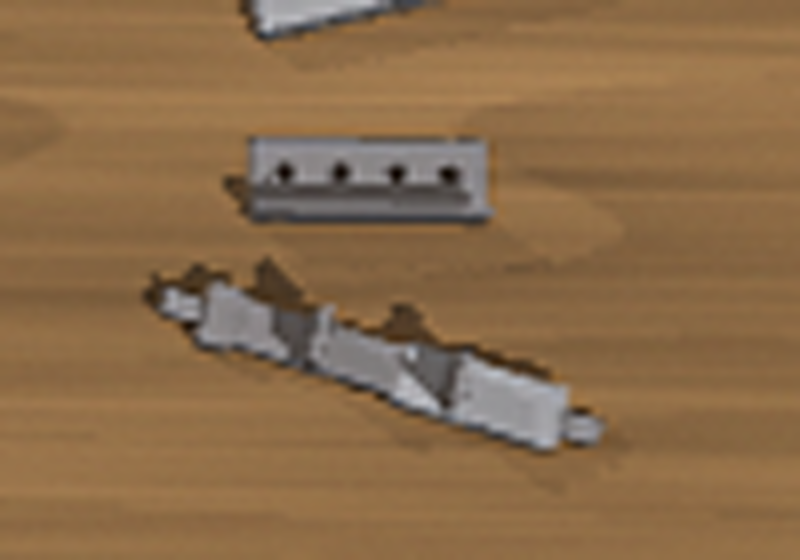

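The side crop shows the knob home at the working end of the arc, with the swivelling stop facing the fixed one. In the bar crop the tips are at (165,300) and (600,427), and the lug tops at about (325,335) and (460,380).

Run:
```python
from jig import *
np.set_printoptions(precision=4,suppress=True)
o=lambda x,y:np.array([225+x/8,150+y/8])
a,b=at_z("top",o(160,300),.016),at_z("top",o(603,428),.016)
c,d=at_z("top",o(325,338),.066),at_z("top",o(460,381),.066)
for p,q in((a,b),(c,d)):print(p,q,(p+q)/2,np.linalg.norm(p-q),np.degrees(np.arctan2(*(p-q)[[1,0]])))
st=state();M=R.from_rotvec(st["tcp_rot"]).as_matrix()
for m in ((a+b)/2,(c+d)/2): print(M.T@(np.r_[m[:2],.054]-st["ee_pos"]))
# project a bar model to side for check
print([proj("side",(x[0],x[1],z)) for x,z in((a,.013),(b,.013),(c,.046),(d,.046))])
```

```text
[ 0.484  -0.1477  0.016 ] [ 0.4329 -0.3344  0.016 ] [ 0.4585 -0.241   0.016 ] 0.19355352071253656 74.68414647553541
[ 0.4637 -0.2141  0.066 ] [ 0.447  -0.2691  0.066 ] [ 0.4554 -0.2416  0.066 ] 0.05753107027430072 73.12247720697613
[-0.082  -0.2686  0.1668]
[-0.0792 -0.2701  0.1668]
[array([265.0994, 201.7507]), array([265.4885, 240.048 ]), array([264.7986, 207.9166]), array([264.4497, 219.2485])]
```

Request:
{"name": "step_arm", "arguments": {
  "translation": [
    [-0.0118,-0.0383,0],
    [-0.0118,-0.0383,0],
    [-0.0118,-0.0383,0],
    [-0.0118,-0.0383,0],
    [-0.0118,-0.0383,0.01],
    [-0.0118,-0.0383,0.02],
    [-0.0118,-0.0383,0.02],
    [0,0,0.03],
    [0,0,0.03],
    [0,0,0]
  ],
  "turn": [0,0,0,0,0,0,0,0,0,0],
  "hand": [0,0,0,0,0,0,0,0,0,0],
  "force": 40
}}

```text
clock: 10.5
ee_pos: [0.4566, -0.2391, 0.106]
tcp_rot: [-0.448, -3.102, -0.006]
wrist_force: [-0.6, -0.1, 0.5]
opening: 0.0856
grip_force: 0.0
```

Run:
```python
from h import *
np.set_printoptions(precision=4,suppress=True)
st=state();M=R.from_rotvec(st["tcp_rot"]).as_matrix();print(st["clock"],st["ee_pos"]);print(M.T@(np.array([.4595,-.2403,.056])-st["ee_pos"]))
save("side","s3.png",(215,160,315,260),6)
```

```text
10.5 [ 0.4566 -0.2391  0.106 ]
[-0.0035 -0.0004  0.05  ]
```

View pics/s3.png

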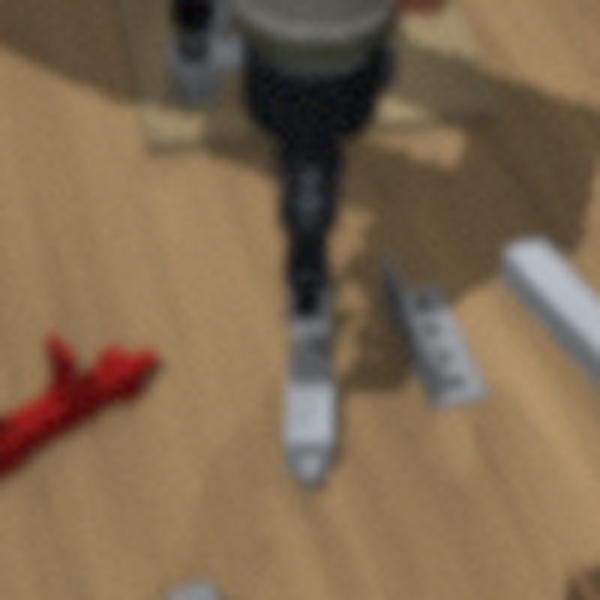

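The side crop shows the fingers in line with the bar, straddling the lugs, with the red look-alike and the angle well clear. I'll go down and squeeze.

Request:
{"name": "step_arm", "arguments": {
  "translation": [
    [-0.002,0,0.015],
    [-0.001,0,0.015],
    [0,0,0.013],
    [0,0,0.008],
    [0,0,0],
    [0,0,0],
    [0,0,0],
    [0,0,0],
    [0,0,0],
    [0,0,0],
    [0,0,0],
    [0,0,0],
    [0,0,0]
  ],
  "turn": [0,0,0,0,0,0,0,0,0,0,0,0,0],
  "hand": [0,0,0,0,0,1,1,1,1,1,1,1,1],
  "force": 40
}}

```text
clock: 11.85
ee_pos: [0.4662, -0.2452, 0.0653]
tcp_rot: [0.445, 3.101, -0.01]
wrist_force: [-3.9, -5.5, 22.7]
opening: 0.0311
grip_force: 40.0
```

The grip holds with the lugs fully squeezed, but there is an unexpected upward force of 22.7 N. I'll ease up a little and look.

Request:
{"name": "step_arm", "arguments": {
  "translation": [
    [0,0,-0.01],
    [0,0,0],
    [0,0,0]
  ],
  "turn": [0,0,0],
  "hand": [1,1,1]
}}

```text
clock: 12.15
ee_pos: [0.4625, -0.2413, 0.0697]
tcp_rot: [0.446, 3.11, 0.0]
wrist_force: [-0.3, -0.4, -3.2]
opening: 0.0305
grip_force: 40.9
```

Run:
```python
from h import *
np.set_printoptions(precision=4,suppress=True)
st=state();print(st["clock"],st["ee_pos"],R.from_rotvec(st["tcp_rot"]).as_matrix(),st["wrist_force"],st["wrist_torque"],st["opening"])
a=cv2.resize(get_image("side")[170:260,220:310,::-1],(400,400),interpolation=2)
b=cv2.resize(get_image("top")[155:235,232:312,::-1],(400,400),interpolation=2)
cv2.imwrite("pics/s4.png",np.hstack([a,b]))
```

```text
12.15 [ 0.4625 -0.2413  0.0697] [[-0.9597  0.2809  0.0001]
 [ 0.2809  0.9597  0.0002]
 [-0.      0.0002 -1.    ]] [-0.3    -0.3878 -3.1664] [ 0.0072 -0.0372 -0.0139] 0.030484936261782586
```

View pics/s4.png

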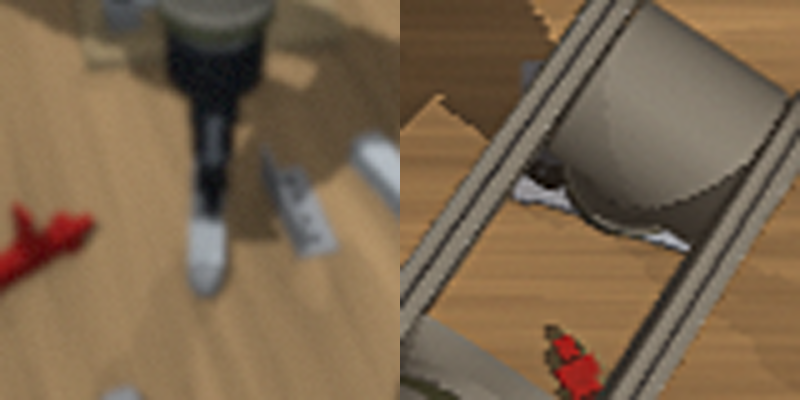

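Request:
{"name": "step_arm", "arguments": {
  "translation": [
    [0,0,-0.001],
    [0,0,0],
    [0,0,0.001],
    [0,0,0.001],
    [0,0,0.001],
    [0,0,0]
  ],
  "turn": [0,0,0,0,0,0],
  "hand": [1,1,1,1,1,1]
}}

```text
clock: 12.85
ee_pos: [0.4624, -0.2414, 0.0675]
tcp_rot: [-0.446, -3.109, -0.0]
wrist_force: [-0.2, -0.0, -1.7]
opening: 0.0306
grip_force: 40.9
```

Request:
{"name": "step_arm", "arguments": {
  "translation": [
    [0,0,0.001],
    [0,0,0.001],
    [0,0,0]
  ],
  "turn": [0,0,0],
  "hand": [1,1,1]
}}

```text
clock: 13.15
ee_pos: [0.4625, -0.2414, 0.0656]
tcp_rot: [-0.446, -3.11, -0.0]
wrist_force: [0.2, 0.2, -3.0]
opening: 0.0313
grip_force: 40.9
```

Request:
{"name": "step_arm", "arguments": {
  "translation": [
    [0,0,0.001],
    [0,0,0.001],
    [0,0,0]
  ],
  "turn": [0,0,0],
  "hand": [1,1,1]
}}

```text
clock: 13.45
ee_pos: [0.4629, -0.2416, 0.0655]
tcp_rot: [0.446, 3.11, -0.0]
wrist_force: [-6.7, 4.0, 14.8]
opening: 0.0306
grip_force: 42.4
```

The bar's underside is 65.5 mm below the TCP, found by touch. I'll lift, carry it over the jig and align it.

Request:
{"name": "step_arm", "arguments": {
  "translation": [
    [0,0,-0.02],
    [0,0,-0.03],
    [0,0,-0.035],
    [0,0,-0.035],
    [0.0008,0.0331,0],
    [0.0008,0.0331,0],
    [0.0008,0.0331,0],
    [0.0008,0.0331,0],
    [0.0008,0.0331,0],
    [0.0008,0.0331,0],
    [0.0008,0.0331,0],
    [0.0008,0.0331,0],
    [0.0008,0.0331,0],
    [0.0008,0.0331,0],
    [0.0008,0.0331,0],
    [0.0008,0.0331,0],
    [0,0,0],
    [0,0,0],
    [0,0,0]
  ],
  "turn": [0,0,0,0,0,0,0,0,0,0,0,0,0,0,0,0,-0.097,-0.097,0],
  "hand": [1,1,1,1,1,1,1,1,1,1,1,1,1,1,1,1,1,1,1]
}}

```text
clock: 15.35
ee_pos: [0.5649, 0.1428, 0.1835]
tcp_rot: [-0.139, -3.138, 0.0]
wrist_force: [-0.4, -0.8, -2.9]
opening: 0.0308
grip_force: 41.1
```

Run:
```python
from jig import *
np.set_printoptions(precision=4,suppress=True)
st=state();M=R.from_rotvec(st["tcp_rot"]).as_matrix();e=st["ee_pos"];print(st["clock"],e,M,st["wrist_force"],st["opening"])
cv2.imwrite("pics/raw_side.png",get_image("side")[:,:,::-1]);cv2.imwrite("pics/raw_top.png",get_image("top")[:,:,::-1])
im=cv2.imread("pics/raw_side.png")[100:190,215:305];tp=cv2.imread("pics/raw_top.png")[140:205,115:215]
tp=cv2.resize(tp,(400,260),interpolation=2)
a=cv2.resize(im,(600-200,400),interpolation=2)
out=np.zeros((400,800,3),np.uint8);out[:,:400]=a;out[:260,400:]=tp
cv2.imwrite("pics/s5.png",out)
bx=lambda x,y,z:e+M@np.array([x,y,0])+[0,0,-.0655+z]
print("pred side tip near",[proj("side",bx(x,-.079,z)) for x,z in((0,.013),(.006,.019),(-.006,.019))],"tube end corners",[proj("side",bx(x,-.061,.026)) for x in(.013,-.013)])
print("swivel stop top front/back edge",[proj("side",J(s.x,(x,y,.095))) for x in(-.024,.024) for y in(-.085,-.103)],"socketF",[proj("side",J(s.x,(x,.085,z))) for x in(-.01,.01) for z in(.065,.085)],"fixed top",[proj("side",J(s.x,(x,.085,.095))) for x in(-.024,.024)])
print("top pred tips",[proj("top",bx(0,y,.013)) for y in(-.079,.079)],"stops",[proj("top",J(s.x,(x,y,.095))) for x in(-.024,.024) for y in(-.085,.085)])
```

```text
15.35 [0.5649 0.1428 0.1835] [[-0.9961  0.0883 -0.0004]
 [ 0.0883  0.9961 -0.0001]
 [ 0.0004 -0.0001 -1.    ]] [-0.354  -0.7609 -2.8619] 0.030774959428753898
pred side tip near [array([268.9882, 142.6341]), array([267.5529, 141.5095]), array([270.4887, 141.2449])] tube end corners [array([265.0357, 137.7716]), array([271.3612, 137.2111])]
swivel stop top front/back edge [array([263.0402, 151.7154]), array([263.8118, 154.2443]), array([274.6484, 150.6777]), array([275.518 , 153.1865])] socketF [array([259.4665, 135.408 ]), array([259.4966, 131.5447]), array([263.8983, 135.0388]), array([263.9614, 131.1792])] fixed top [array([256.3658, 129.8471]), array([267.1215, 128.9745])]
top pred tips [array([178.2419, 158.6938]), array([128.3747, 153.5976])] stops [array([181.141 , 168.7109]), array([128.7053, 162.8698]), array([183.0437, 154.0188]), array([130.8045, 148.2522])]
```

View pics/s5.png

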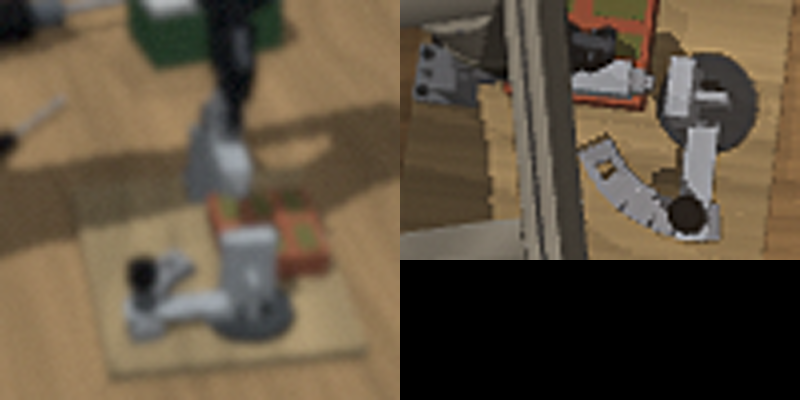

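The top crop shows the near spigot tip at (652,83) and the swivelling stop's top at (665–692, 57–117), with the knob home at (688,214). The bar seems to sit a few mm to -x of the tool centre. I'll get it more exactly from intensity profiles of the same picture.

Run:
```python
from jig import *
np.set_printoptions(precision=4,suppress=True,linewidth=200)
g=cv2.cvtColor(cv2.imread("pics/raw_top.png"),cv2.COLOR_BGR2GRAY)
print("cols",list(range(158,190)))
for r in range(150,173):print(r,g[r,158:190])
t=at_z("top",(177.8,160.7),.131);c,sn=np.cos(s.x[2]),np.sin(s.x[2])
print("tip in jig",np.array([[c,sn],[-sn,c]])@(t[:2]-s.x[:2]))
```

```text
cols [158, 159, 160, 161, 162, 163, 164, 165, 166, 167, 168, 169, 170, 171, 172, 173, 174, 175, 176, 177, 178, 179, 180, 181, 182, 183, 184, 185, 186, 187, 188, 189]
150 [ 53  66  66  66  65  64  65  69  65  64  50  55  55  94  91  90  90  92 103  48  41  75  75  71  69  66  73 134 141 137 138 138]
151 [ 31  39  45  56  59  68  67  72  70  64  51  55  53  55  56  94  90  94 100  40  51  76  74  74  73  71  74 148 150 145 145 144]
152 [ 29  26  29  34  40  40  38  39  65  53  43  55  55  52  51  54  93  96 100  35  60  74  69  70  69  68  64  75 152 148 151 154]
153 [ 27  30  30  24  63  46  26  30  39  34  31  53  54  53  51  48  94  77 108  40  59  70  67  68  63  57  55  51  78 141  70  68]
154 [ 28  32  32  24  72  39  28  31  35  25  27  45  35  45  50  48  79  98 100  43  70  69  67  66  96 178 137 139 146 117  71  50]
155 [ 27  27  27  24  36  28  24  23  20   5 118 168 166 132 113  42  97  97  77  44  73  72  70  64  92 174 166 167 172 173 149  61]
156 [ 27  23  21  20  23  22  15   7  68 167 167 164 164 165 145  33  93  94  62  38  69  68  65  63 116 167 162 163 167 168 120  
[... 1476 characters left out ...]
]
168 [ 85 126 123 122 124 125 125 122 122 123 120 121 120 121 121 136 137 136 133 131 133  36  58 112 144 162 166 166 162  94  78  71]
169 [ 90 121 119 115 116 117 119 116 118 118 119 121 119 121 121 124 122 124 125 124 130  56  49  50  70  68  68  93  91  77  78  68]
170 [ 68 135 132 132 130 131 130 116 114 131 116 114 115 115 116 115 116 117 116 116 120 121  48  54  66  76  71  73  72  74  79  93]
171 [ 69 137 135 130 130 130 131 127 129 131 129 128 130 129 127 126 116 128 115 114 116 119  62  52  59  73  78  76  73  85  70 120]
172 [ 47 135 132 130 131 130 131 133 135 133 130 130 129 126 128 128 126 127 126 127 126 130 130  56  54  58  51  47  57 178 162 158]
tip in jig [-0.0052 -0.0764]
```

Run:
```python
from jig import *
np.set_printoptions(precision=4,suppress=True)
st=state();e=st["ee_pos"];M=R.from_rotvec(st["tcp_rot"]).as_matrix();p=s.x
c,sn=np.cos(p[2]),np.sin(p[2]);T=lambda w:np.array([[c,sn],[-sn,c]])@(w[:2]-p[:2])
for n,px,z in(("tube end",(171.7,158.8),.144),("spigot",(178,158.6),.137),("swivel top",(185,161.05),.095),("swivel face",(181.9,161.2),.095)):
    w=at_z("top",px,z);print(n,w,"jig",T(w),"tool",(M.T@(w-e)))
print("tcp jig",T(e))
for q in("socket_swivel","bar"):
    for r in silhouettes("side",q)[:2]:
        ys,xs=np.nonzero(r["pixels"]);print(q,r["p"],r["position"],xs.min(),xs.max(),ys.min(),ys.max())
```

```text
tube end [0.5549 0.0827 0.144 ] jig [-0.0035 -0.0587] tool [ 0.0044 -0.0603  0.0397]
spigot [0.5571 0.0641 0.137 ] jig [ 0.0005 -0.077 ] tool [ 0.0005 -0.0786  0.0467]
swivel top [0.557  0.0469 0.095 ] jig [ 0.002  -0.0941] tool [-0.001  -0.0957  0.0887]
swivel face [0.5564 0.0568 0.095 ] jig [ 0.0004 -0.0843] tool [ 0.0005 -0.0859  0.0887]
tcp jig [0.0007 0.0016]
socket_swivel 0.58 [268.1, 164.5] 243 280 152 178
socket_swivel 0.56 [264.8, 135.7] 260 270 123 144
bar 0.66 [219.5, 229.7] 196 239 218 246
bar 0.61 [304.3, 344.4] 294 316 313 377
```

Both the spigot and the tube end lie at jig x of about -3.5 mm, and the stop at +1 to +2 mm. I'll shift +4.5 mm in jig x and -1.5 mm in y, then lower in between the stops.

Request:
{"name": "step_arm", "arguments": {
  "translation": [
    [-0.0045,-0.0015,0],
    [0,0,0],
    [0,0,0.01],
    [0,0,0.01],
    [0,0,0.01],
    [0,0,0.01],
    [0,0,0.01],
    [0,0,0.005],
    [0,0,0]
  ],
  "turn": [0,0,0,0,0,0,0,0,0],
  "hand": [1,1,1,1,1,1,1,1,1]
}}

```text
clock: 16.45
ee_pos: [0.5686, 0.1404, 0.1274]
tcp_rot: [-0.142, -3.136, 0.001]
wrist_force: [-0.5, -0.0, -3.1]
opening: 0.0309
grip_force: 41.1
```

Run:
```python
from jig import *
np.set_printoptions(precision=4,suppress=True,linewidth=200)
st=state();e=st["ee_pos"];M=R.from_rotvec(st["tcp_rot"]).as_matrix();print(e,M,st["wrist_force"],st["wrist_torque"])
im=get_image("top");cv2.imwrite("pics/raw_top2.png",im[:,:,::-1]);g=cv2.cvtColor(im,cv2.COLOR_RGB2GRAY)
print("cols 166-190")
for r in range(150,172):print(r,g[r,166:190])
```

```text
[0.5686 0.1404 0.1274] [[-0.9959  0.0906 -0.0021]
 [ 0.0906  0.9959 -0.0003]
 [ 0.0021 -0.0005 -1.    ]] [-0.51   -0.0075 -3.0961] [-0.0367  0.0263 -0.0427]
cols 166-190
150 [ 44  74  23  25  31  29  38  95  89  93 102  50  42  77  74  71  70  64  73 134 142 138 137 137]
151 [ 49  56  33  32  38  24  29  94  91  94 102  38  50  76  74  74  72  69  75 148 152 147 146 146]
152 [ 63  65  64  63  72  55  59  95  91  95 100  34  61  72  70  71  70  67  66  76 152 148 151 155]
153 [ 68  67  67  64  76  57  56  98  93  77 109  40  61  71  68  67  62  58  55  52  77 140  70  67]
154 [ 43  42  59  64  62  57  48  58  79  99 102  43  71  70  67  66  96 176 138 139 144 117  72  50]
155 [ 67  41  26  35  36  28  48  54  54 105  82  44  73  73  70  66  91 176 166 168 172 173 149  58]
156 [ 76  27  29  36  34  21  49  44  45  53  39  42  69  68  64  63 117 168 162 165 169 170 120  48]
157 [ 51  22  27  29  17   4 179 133 135 104  27  39  70  68  64  67 147 166 159 161 164 164  94  76]
158 [ 25  22  16   7  76 171 171 163 168 144  24  31  63  66  65  54 134 168 160 163 163 166  92  79]
159 [ 12   5
[... 613 characters left out ...]
 73  71  72  72  93  92  93  72  65  89  69  36  26  94 161 151 152 154 154 117  68  69]
166 [ 29  32  32  43  41  43  39  57  63  67  85 139 137  49  33 126 155 148 151 153 152  89  74  76]
167 [123 125  92  95 102  75  50  50  49  33 107 135 137  49  35 129 157 151 155 158 156  92  79  78]
168 [123 122 121 123 121 120 125 137 136 135 133 134 133  35  52 111 145 164 164 167 164  95  78  71]
169 [120 120 119 121 120 123 122 124 123 123 123 127 129  57  47  50  73  67  69  92  91  76  78  67]
170 [117 118 118 117 117 116 117 117 117 116 117 116 121 123  45  50  65  75  73  72  71  71  80  93]
171 [118 120 119 118 118 117 117 118 118 116 117 116 117 120  63  49  54  72  79  76  73  87  72 120]
```

Run:
```python
from jig import *
np.set_printoptions(precision=4,suppress=True)
p=s.x;c,sn=np.cos(p[2]),np.sin(p[2]);T=lambda w:np.array([[c,sn],[-sn,c]])@(w[:2]-p[:2])
for n,px,z in(("tube end",(174.5,160.8),.088),("inner",(177.,161.4),.083),("spigot",(180.3,162.0),.081),("swivel top mid",(185,161.05),.095)): print(n,T(at_z("top",px,z)))
```

```text
tube end [ 0.0002 -0.0595]
inner [-0.0001 -0.067 ]
spigot [-0.0005 -0.0776]
swivel top mid [ 0.002  -0.0941]
```

The bar is centred in the gap to about 1.5 mm. I'll let it out gradually, lowering slightly to offset the pads' backward swing.

Request:
{"name": "step_arm", "arguments": {
  "translation": [
    [-0.001,-0.001,0],
    [0,0,0],
    [0,0,0.0005],
    [0,0,0.0005],
    [0,0,0],
    [0,0,0]
  ],
  "turn": [0,0,0,0,0,0],
  "hand": [1,1,0.58,0.55,0.55,0.55]
}}

```text
clock: 17.1
ee_pos: [0.5702, 0.1394, 0.1278]
tcp_rot: [-0.143, -3.138, -0.0]
wrist_force: [0.1, -0.3, -2.1]
opening: 0.0385
grip_force: 9.5
```

Request:
{"name": "step_arm", "arguments": {
  "translation": [
    [0,0,0.001],
    [0,0,0.0005],
    [0,0,0]
  ],
  "turn": [0,0,0],
  "hand": [0.51,0.51,0.51]
}}

```text
clock: 17.4
ee_pos: [0.5701, 0.1394, 0.1261]
tcp_rot: [-0.143, -3.138, 0.0]
wrist_force: [-0.7, -0.1, -2.5]
opening: 0.0421
grip_force: 8.8
```

Run:
```python
from jig import *
np.set_printoptions(precision=4,suppress=True,linewidth=200)
st=state();print(st["ee_pos"],st["opening"],st["wrist_force"],st["wrist_torque"],st["grip_force"])
g=cv2.cvtColor(get_image("top"),cv2.COLOR_RGB2GRAY)
print("cols 166-190")
for r in range(153,170):print(r,g[r,166:190])
```

```text
[0.5701 0.1394 0.1261] 0.042059874790788876 [-0.6944 -0.0712 -2.4623] [-0.0105 -0.01    0.0106] 8.78215491771698
cols 166-190
153 [ 60  60  72  74  63  67  52  53  97  82 109  44  60  70  68  68  63  59  55  52  77 140  69  68]
154 [ 30  52  31  38  48  48  79  54  49  56 105  43  71  71  66  66  95 176 138 140 147 117  70  49]
155 [ 23  70  25  31  35  31  35  54  51  52  81  43  71  73  69  66  93 173 166 168 170 174 148  62]
156 [ 27  74  29  30  34  26  44  72  71  39  29  32  65  66  65  63 115 169 162 165 167 169 121  47]
157 [ 23  32  27  27  25   8 126 173 169 166 169 146  59  66  64  67 148 167 161 160 164 166  93  74]
158 [ 19  20  23  18  11  70 173 166 162 161 165 159  62  64  65  52 136 166 162 164 164 166  92  78]
159 [ 73  32   7  26 111 155 152 163 158 158 163 129  36  58  56  33 133 165 159 165 167 168  94  80]
160 [159 159 157 155 153 151 148 146 159 160 164 129 128 129 148  57 172 164 161 162 166 167  68  77]
161 [153 150 152 151 148 149 144 146 146 146 164  98 133 136 136  68 170 160 160 163 166 165  70  73]
162 [152 151 149 149 149 149 146 147 146 148 151 107 147 140 138  93 167 162 159 161 162 138  69 101]
163 [160 159 158 157 157 153 152 151 150 151 153  71  75  92 101  81 170 162 161 166 166 140  99 166]
164 [ 73  71  92  92  89 113 137 137 134 161 161  62  57  40  33  92 173 164 149 153 153 118  98 149]
165 [ 66  82  88  80  77  78  72  72  71  72  72  73 133  36  28  93 158 151 152 154 156 112  71  70]
166 [ 32  33  36  29  30  44  43  53  63  41  65 106 139  49  34 126 155 149 151 153 154  90  76  75]
167 [123 125  94  95 103  76  50  53  53  34 108 134 137  50  33 130 158 151 157 157 156  91  79  78]
168 [123 123 119 120 121 119 124 137 139 136 133 134 134  37  52 111 143 163 165 165 164  95  79  71]
169 [119 120 120 122 121 123 122 124 122 124 124 125 129  58  46  49  73  68  70  92  91  76  77  69]
```

The spigot's mid row is 161.2 and the stop's is 161.1, so they are aligned and the tip is just at the socket mouth. I'll let it in.

Request:
{"name": "step_arm", "arguments": {
  "translation": [
    [0,0,0.0005],
    [0,0,0.0005],
    [0,0,0]
  ],
  "turn": [0,0,0],
  "hand": [0.45,0.45,0.45]
}}

```text
clock: 17.75
ee_pos: [0.5702, 0.1394, 0.1252]
tcp_rot: [-0.143, -3.138, 0.0]
wrist_force: [0.8, 0.7, -2.6]
opening: 0.0473
grip_force: 7.8
```

Request:
{"name": "step_arm", "arguments": {
  "translation": [
    [0,0,0.0005],
    [0,0,0.0005],
    [0,0,0]
  ],
  "turn": [0,0,0],
  "hand": [0.38,0.38,0.38]
}}

```text
clock: 18.05
ee_pos: [0.5702, 0.1394, 0.1242]
tcp_rot: [-0.143, -3.138, 0.0]
wrist_force: [0.2, 0.6, -1.7]
opening: 0.053
grip_force: 6.6
```

The grip force of 6.6 N matches the spring at 13 mm, which makes the bar 179 mm long. That is more than the 170 mm gap, so both spigots are inside. I'll open the rest of the way and check before withdrawing.

Request:
{"name": "step_arm", "arguments": {
  "translation": [
    [0,0,0.0005],
    [0,0,0.0005],
    [0,0,0]
  ],
  "turn": [0,0,0],
  "hand": [0.31,0.31,0.31]
}}

```text
clock: 18.35
ee_pos: [0.5706, 0.1405, 0.1238]
tcp_rot: [0.142, 3.137, 0.003]
wrist_force: [-0.4, 5.5, 0.5]
opening: 0.059
grip_force: 2.7
```

Request:
{"name": "step_arm", "arguments": {
  "translation": [
    [0,0,0],
    [0,0,0],
    [0,0,0],
    [0,0,0],
    [0,0,0]
  ],
  "turn": [0,0,0,0,0],
  "hand": [0.2,0,0,0,0]
}}

```text
clock: 18.85
ee_pos: [0.5702, 0.1392, 0.1233]
tcp_rot: [-0.143, -3.138, 0.0]
wrist_force: [-0.4, 0.3, 0.3]
opening: 0.0851
grip_force: 0.0
```

Request:
{"name": "step_arm", "arguments": {
  "translation": [
    [0,0,-0.02],
    [0,0,-0.03],
    [0,0,-0.04],
    [0,0,-0.04],
    [0,-0.045,0],
    [0,-0.045,0],
    [0,-0.045,0],
    [0,-0.045,0],
    [0,-0.045,0],
    [0,-0.045,0],
    [0,-0.045,0],
    [0,-0.045,0],
    [0,-0.045,0],
    [0,0,0]
  ],
  "turn": [0,0,0,0,0,0,0,0,0,0,0,0,0,0],
  "hand": [0,0,0,0,0,0,0,0,0,0,0,0,0,0]
}}

```text
clock: 20.25
ee_pos: [0.5321, -0.2693, 0.2531]
tcp_rot: [-0.151, -3.137, 0.003]
wrist_force: [-0.3, 0.0, -0.2]
opening: 0.0854
grip_force: 0.0
```

Run:
```python
from jig import *
np.set_printoptions(precision=4,suppress=True,linewidth=230)
st=state();print(st["clock"],st["ee_pos"],st["wrist_force"])
im=get_image("top");g=cv2.cvtColor(im,cv2.COLOR_RGB2GRAY)
get_image("side")
print("cols 124-192 step2")
for r in range(147,170):print(r,g[r,124:192:2])
for n in("top","side"):
  for q in("lug_a","bar","knob"):
    for r in silhouettes(n,q)[:4]:
        ys,xs=np.nonzero(r["pixels"]);print(n,q,r["p"],r["position"],xs.min(),xs.max(),ys.min(),ys.max())
p=s.x
print("pred lug tops top",[proj("top",J(p,(x,y,.128))) for y in(-.028,.028) for x in(-.012,.012)],"tube span",[proj("top",J(p,(x,y,.088))) for y in(-.076,.076) for x in(-.013,.013)])
print("side lugs",[proj("side",J(p,(0,y,.108))) for y in(-.028,.028)],"bar ends",[proj("side",J(p,(0,y,.075))) for y in(-.085,.085)])
```

```text
20.25 [ 0.5321 -0.2693  0.2531] [-0.253   0.0162 -0.2377]
cols 124-192 step2
147 [ 87 109  87  71 103 100 152 149 120  72  64  92  91  90  93  91  92  66 101  95  94  96  97 100  57  59  60  33  75  71  71  69  81  82]
148 [111 167 159 120  71  70 151 150 118  70  52  97  93  92  93  90  94  61  60  96  92  94  94 102  54  57  61  42  74  72  71  82  79  80]
149 [118 177 174 135  77  74  94  94  87  69  54  86  92  93  92  93  92  62  52  97  92  91  99  59  54  56  63  43  74  72  70  83  82  81]
150 [133 174 170 117  76  80  75  71  75  71  55  85  95  94  92  92  94  62  56  94  93  94  59  55  57  56  64  45  77  74  71  82  83  81]
151 [161 173 175  96  77  66  75  78  78  70  47  54  89  86  97  94  94  66  56  56  97  99  53  55  57  57  62  54  77  77  75  88  83  85]
152 [167 172 172  78  73 127 123  76  80  61  82  90  62  61  58  96  67  57  58  50  60  59  55  58  56  56  60  66  72  72  73  87  85  90]
153 [178 170 173  85  80 146 135  74  79  57  90 100  53  53  54  61  57  54  57  39  50  54  47  55  56  56  60  64  70  68  67  80  82  54]
154 [182 169 173  72  84 143 
[... 2626 characters left out ...]
, 228.6] 195 240 217 247
side lug_a 0.79 [305.6, 343.5] 295 315 313 377
side lug_a 0.71 [268.3, 142.0] 261 272 130 152
side lug_a 0.58 [224.9, 222.2] 216 240 217 235
side bar 0.92 [217.6, 231.9] 195 240 217 247
side bar 0.49 [270.4, 140.7] 261 271 130 151
side knob 0.65 [246.1, 160.0] 243 250 158 167
pred lug tops top [array([162.3481, 161.2852]), array([163.3595, 153.7885]), array([144.7032, 159.3267]), array([145.7486, 151.8431])] tube span [array([179.0587, 165.3801]), array([180.0895, 157.4595]), array([132.4254, 160.1948]), array([133.5505, 152.3098])]
side lugs [array([266.4055, 140.876 ]), array([264.0558, 133.7414])] bar ends [array([268.7487, 155.2283]), array([261.7074, 133.2996])]
```

Seen from above, the tube ends at columns 133.5 and 179, where they are expected with both spigots home (133 and 179.5). The bar's rows are 152–165 (expected 152–165), the lugs are up, the knob is home, and the gripper is clear.

```bash
python3 -c "
from plant import *
print(hand_in())"
```

```text
the job is handed in; nothing more can be done
None
```

I handed the job in at about 21 s on the robot clock: the pin is home in the working hole and the keeper bar is sprung into both sockets with its lugs up. The loose tools and offcuts were left alone, and the judge's result was not shown to me.

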